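Pin the lever back into the herb press

TASK

Put the small herb press back together: set the loose lever in place with its round hub down between the two cheeks of the fork and its foot on the follower of the press, then take the longer of the two pins from the wooden tray and push it from the front through the front cheek, the hub and the back cheek until its head is fully home against the front cheek. Leave the shorter pin in the tray, and do not disturb the dish, the balm jar and the beaker that stand around.

Things in the scene. Friction and masses are not known exactly. Their poses are not given: they have to be found in the camera images.
- fork (a point): Centre of the fork of the fixed grey herb press, on the bore axis, 73.5 mm above the worktop; x runs along the bores from front cheek (robot side) to back cheek, y to the fork's end of the base (left), z up. Cheeks at |x| = 14.5 to 32.5 mm, 46 mm wide in y, 24 mm higher than the axis, tops bevelled inside; bores 12 mm. A V saddle between centres the hub. Lever home: lever_hub here, same axes.
- follower (a point): Centre of the flat top (26 mm across) of the press's follower, an aluminium stud in a perforated steel cup 72 mm across whose rim is 12 mm lower; fixed, 125 mm along -y of the fork and 19.5 mm below the bore axis. The lever's foot rests on it. Axes as the fork. The base plate below is 104 mm (x) by 226 mm (y), 10 mm thick.
- lever_hub (a point): Hub centre of the loose aluminium lever (0.35 kg), upright on the worktop on hub and foot. Hub: 26 mm thick along x, 40 mm across, 12 mm bore along x, centre 19.5 mm above what it stands on. z up. The lever runs along its own -y: bar to y = -165 mm, foot under it at y = -110 to -140 mm (24 mm thick, bottom z = -19.5 mm), round black handle 24 mm across to y = -255 mm.
- lever_bar (a point): Point on the lever's bar to take it by, 75 mm from the hub centre along -y, axes as lever_hub: the bar is 14 mm thick along x and reaches from z = -10 to +11 mm here. The lever balances close to this point, some 10 mm nearer the handle.
- tray_middle (a point): Fixed wooden pin tray, 138 x 118 mm; middle of the open gap across it, 30 mm above the worktop, level with the pins' axes; x along the pins, heads to tips. Slots at y = +36 and -36 mm; which pin lies in which varies. Heads are sunk in close pockets of a block 40 mm high (x = -70 to -23 mm), tips in a block 36 mm high (x = 23 to 63 mm); in the 46 mm between, shanks are bare, 15 mm free below.
- long_pin_shank (a point): Long pin, loose, 0.08 kg, lying level: steel shank 10 mm in diameter and 88 mm long, last 12 mm tapered to 4.4 mm; aluminium head 18 mm in diameter, 38 mm long. This point is on its axis, mid-gap of the tray; x along the pin to the tip (it may roll: y, z any). Head's shoulder at x = -27 mm, head's end at -65 mm, tip at +61 mm. Home: shoulder on the front cheek, at x = -32.5 mm of the fork.
- long_pin_tip (a point): Tip of the long pin, on its axis, 88 mm from the head's shoulder; axes as long_pin_shank. With the pin home it stands 23 mm out of the back cheek. Let go when only part-way in (front cheek and hub), the pin stays there but its head droops a few mm, tip up some 3 degrees.
- short_pin_shank (a point): Short pin, loose, 0.06 kg: like the long pin, but its shank is only 58 mm long, too short to come out of the back cheek. This point is on its axis, 27 mm from the head's shoulder; x to the tip. It stays in the tray.
- dish: Clear shallow dish, 68 mm across, 13 mm high, a bystander; origin at the centre of its underside.
- balm_jar: White jar with lid, 62 mm across, 51 mm high, a bystander; origin at the centre of its underside.
- beaker: Small glass beaker, 53 mm across, 68 mm high, a bystander; origin at the centre of its underside.
Things that resemble listed ones, but are neither listed nor needed, are in the scene too. Leave any yellow look-alike of the part that bears short_pin_shank alone.

How it is judged:
By the outcome, as a careful person would: the job done as asked, in the order asked, and still so for the second after the job is handed in, with the robot touching nothing.
It also fails if it takes over 61 s, if anything falls off the work surface, if the arm or the gripper's body presses on something with over 40 N, if the wrist force passes 120 N, or if a joint passes its speed limit or range.

ROBOT

A 6-joint arm with a two-finger parallel gripper is mounted at the origin on a cart in front of the work surface, level with it; the furniture and walls round the work are solid. World frame = base frame: x ahead of the robot, y to its left, z up, the work surface at z = 0. Lengths are in m, angles in rad, forces in N, time in s.
With the tool pointing down it reaches from about 0.25 to 0.725 m from the base axis. Payload 4 kg.
Tool frame: the origin (TCP) lies midway between the tips of the shut fingers; the grasp point (between the pads) lies 19 mm behind it; z points along the fingers, y is the line along which they close (so a half turn about z gives the same grasp; the last joint's range is limited). The gripper opens to 85 mm and grips with 20 to 120 N. Pads are 22 mm wide; open, the fingers measure 114 mm over their backs; the gripper's body (76 mm by 85 mm) begins 54 mm behind the grasp point. The pads swing forward as they close: fully open they stand 13 mm farther back than shut.
Start: joints at [0, 0.241, 0.005, 1.335, 0, 1.571], TCP at [0.5, -0, 0.231] pointing down, gripper open.
Joint ranges: [-2.72, 2.72], [-1.05, 1.87], [-1.09, 1.28], [-1.99, 2.15], [-1.42, 1.44], [-3.14, 3.14]. Speed limits (rad/s): [2.79, 2.79, 3.14, 3.14, 3.14, 3.14].

INTERFACE

Orientations are given as a unit quaternion [x, y, z, w].
In Python, from workcell import monitor, vision, job gives the robot as it stands.
- The arm moves only by the tool move_arm, never from a script. Its argument "moves" is a list that holds one entry, the list of rows, each a list of 5 numbers: the shift along the world's x, y, z in m, then the turn about the world's z in degrees, then the opening in per cent of the stroke, from 0 (shut) to 100 (fully open). In form: [[[x, y, z, turn, gripper], ...]]. A call has 1 to 5 rows; each row is the pose to reach, as a shift and turn from the pose commanded when the call began; what a row does not reach only later rows make up. A row lasts 1/8 s, in which the tool goes at most 62.5 mm and 10.7 degrees, less where a joint would pass 70% of its speed; a pose out of reach is approached as far as the arm can. A call with a gripper value outside its range is refused whole. The fingers move at their own pace and stop on an object; the grip force is fixed at half the most. Time passes only in rows, so rows that repeat a pose let the fingers close. It gives the time, the measured TCP pose, the force, the opening and the grip force at its end, in the units of the state.
- monitor.get_obs(): the state, without advancing time (a new reading comes with each control period).
- vision.camera(name): name is "scene" or "side" or "wrist"; returns a dict with "color" (480x640x3 uint8, red, green, blue), "camera_matrix" (3x3 intrinsics, pixels), "k1" (the pictures are not rectified: a ray, as slopes to the right and down, at radius r is drawn at 1 + k1 r^2 times it, then the intrinsics apply), "eye" and "attitude" of the camera in the world; the wrist camera has in their place "hand_eye" (4x4, takes a point from camera to tool coordinates, whose origin is the TCP and whose axes are the flange's). Camera axes: x right, y up, looking along -z (the intrinsics and any distortion apply to the point x, -y, -z); pixel columns grow to the right and rows downward; lengths in m; the calibration is good to about 2 mm. A picture is of the moment at which its call begins: read the wrist's pose just before it. There is no depth.
- job.job_done(): hands the job in; it is judged then, once.
The state is a dict: "clock": time; "joint_pos": joint angles; "joint_vel": joint speeds; "tau": joint torques, N m; "eef_pos": TCP position; "tool_rot": TCP orientation; "ft_force": force on the tool from outside, world axes, zero at the start; "ft_torque": the same for the moment, N m; "grip_width": finger opening in m; "grasp_force": force on a finger pad.
Only numpy, scipy, OpenCV 4.12 (cv2) and the standard library are available. Lean on these libraries where they do the work, as an engineer would, in place of code of your own. Each camera call takes 0.05 s, during which the arm holds its last target. There are 200 camera calls.

## Working session

There is one attempt and no reset: what is moved stays moved. The work goes in short steps, Python scripts to look and compute and a tool call to move; the robot and the scene stay as the last step left them, time stands still between calls to the robot, and variables do not carry over. Pictures are saved under pics/ and viewed, at most 10 in all, crops included, and the job is handed in when it is done.

Besides the shell and the picture viewer there is one more tool, called after ">>>" as name(argument=value, ...), one argument or row to a line, values as JSON. move_arm: Moves the arm, as the interface text tells. Its arguments: {"type":"object","properties":{"moves":{"type":"array","items":{"type":"array","items":{"type":"array","items":{"type":"number"}}}}},"required":["moves"]}

```bash
mkdir -p pics; ls; cat > h.py <<'E'
import numpy as np, cv2
from scipy.spatial.transform import Rotation as R
from workcell import monitor, vision, job
def cam(name,fn=None):
    o=monitor.get_obs(); c=vision.camera(name)
    K=np.array(c["camera_matrix"]); k1=c["k1"]
    if name=="wrist":
        T=np.eye(4);T[:3,:3]=R.from_quat(o["tool_rot"]).as_matrix();T[:3,3]=o["eef_pos"]
        T=T@np.array(c["hand_eye"]); A=T[:3,:3]; e=T[:3,3]
    else:
        a=np.array(c["attitude"]); e=np.array(c["eye"])
        A=a if a.shape==(3,3) else R.from_quat(a).as_matrix()
    if fn: cv2.imwrite(fn,c["color"][:,:,::-1])
    np.savez('pics/%s.npz'%(fn or name).replace('pics/','').replace('.png',''),K=K,k1=k1,A=A,e=e,img=c["color"])
    return dict(K=K,k1=k1,A=A,e=e,img=c["color"])
def load(n): return dict(np.load('pics/%s.npz'%n))
def proj(c,P):
    p=(np.atleast_2d(P)-c["e"])@c["A"]; s=p[:,:2]/-p[:,2:]; s[:,1]*=-1
    s=s*(1+c["k1"]*(s**2).sum(1,keepdims=True))
    return s@np.array(c["K"])[:2,:2].T+c["K"][:2,2]
def ray(c,uv):
    s0=(np.array(uv,float)-c["K"][:2,2])/np.diag(c["K"])[:2]; s=s0.copy()
    for _ in range(20): s=s0/(1+c["k1"]*(s**2).sum())
    d=c["A"]@np.array([s[0],-s[1],-1]); return c["e"],d
def onz(c,uv,z):
    e,d=ray(c,uv); return e+d*(z-e[2])/d[2]
E
python3 - <<'E'
from h import *
for n in ["scene","side","wrist"]:
    c=cam(n,'pics/%s0.png'%n); print(n,c["e"].round(3),c["A"].round(3).tolist(),c["K"][0],c["k1"])
print(monitor.get_obs())
E
```

```text
pics
scene [-0.155  0.972  0.917] [[-0.791, 0.379, -0.481], [-0.612, -0.478, 0.63], [0.009, 0.792, 0.61]] [491.68459357   0.         316.92589643] -0.0599819029620891
side [0.032 1.058 1.033] [[-0.901, 0.276, -0.334], [-0.433, -0.613, 0.661], [-0.022, 0.74, 0.672]] [618.2204455   0.        322.6883013] -0.031199251314747083
wrist [0.5   0.065 0.372] [[1.0, -0.001, 0.001], [0.0, 0.966, 0.26], [-0.001, -0.26, 0.966]] [350.98237927   0.         324.32995355] -0.03494682395930555
{'clock': 0.15, 'joint_pos': array([2.01271264e-05, 2.41237587e-01, 4.03919042e-03, 1.33519224e+00,
       1.10053941e-06, 1.57078237e+00]), 'joint_vel': array([ 0.00097288, -0.0019002 ,  0.00354452, -0.00039551, -0.00010012,
        0.00034016]), 'tau': array([-1.62746033e-03, -3.72633219e+01,  2.52638429e+01,  1.23480460e-02,
       -1.30651040e-05,  1.49362950e-05]), 'eef_pos': array([4.99526611e-01, 1.03880489e-05, 2.30620728e-01]), 'tool_rot': array([ 7.07094508e-01,  7.07118605e-01, -5.63285282e-04, -5.64060000e-04]), 'ft_force': array([ 0.03205905, -0.250383  ,  0.8355513 ]), 'ft_torque': array([-0.00089614,  0.04731449,  0.02786918]), 'grasp_force': 0.0, 'grip_width': 0.08527901284770538}
```

View pics/scene0.png

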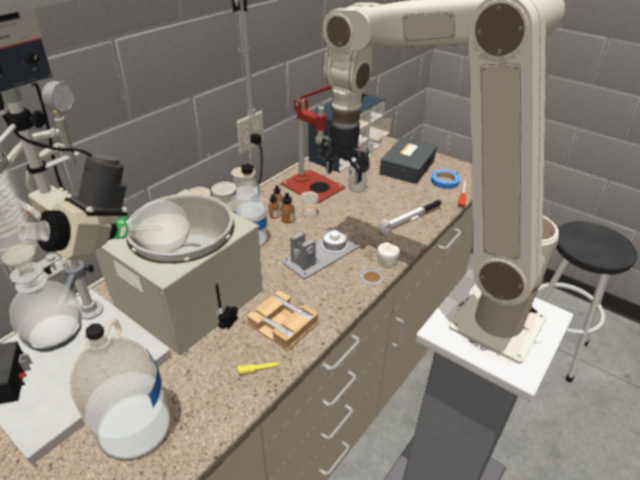

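View pics/side0.png

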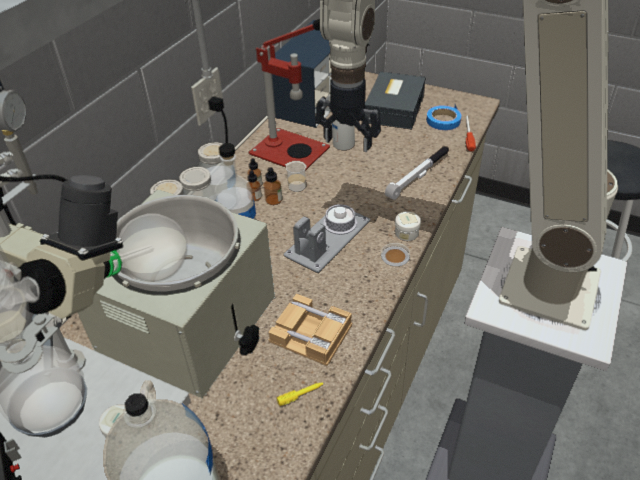

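View pics/wrist0.png

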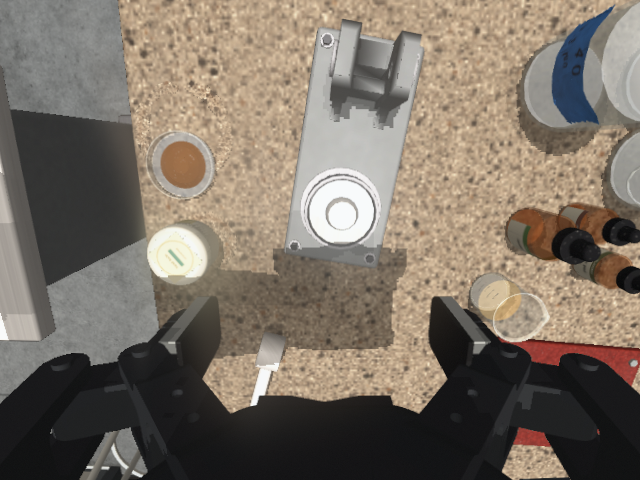

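Scene and side show the press (side: fork ≈ (308,238), follower (341,213)), the lever with its hub at side (393,190) and handle end at (447,152), and the tray at (312,328). The wrist view shows the fork at (375,65), the follower at (342,213) and the lever hub at (270,345). I'll compute rough poses first.

```bash
python3 - <<'E'
from h import *
s=load('side0');w=load('wrist0')
for n,uv,z in [('hub',(393,190),.025),('handle',(447,151),.02),('tray',(312,328),.03),('traycorners',(306,298),.03),('',(352,318),.03),('',(271,347),.02),('',(317,360),.02),('pinA',(298,304),.03),('pinA2',(341,320),.03),('pinB',(283,335),.03),('pinB2',(322,346),.03),('dish',(396,257),.0),('jar',(406,236),0),('beaker',(297,187),0)]:
    print(n,onz(s,uv,z).round(3))
print('w')
for n,uv,z in [('foll',(342,213),.054),('bolt',(327,39),.01),('bl',(294,247),.01),('br',(370,259),.01),('cheekL',(346,52),.0975),('cheekR',(407,60),.0975),('jar',(178,253),.051),('beaker',(497,298),.068),('dish',(182,165),.01)]:
    print(n,onz(w,uv,z).round(3))
E
```

```text
hub [ 0.435 -0.152  0.025]
handle [ 0.361 -0.386  0.02 ]
tray [0.422 0.349 0.03 ]
traycorners [0.47 0.28 0.03]
 [0.358 0.29  0.03 ]
 [0.48 0.42 0.02]
 [0.381 0.41  0.02 ]
pinA [0.478 0.303 0.03 ]
pinA2 [0.376 0.304 0.03 ]
pinB [0.468 0.39  0.03 ]
pinB2 [0.383 0.381 0.03 ]
dish [0.348 0.053 0.   ]
jar [ 0.351 -0.026  0.   ]
beaker [ 0.686 -0.089  0.   ]
w
foll [0.515 0.009 0.054]
bolt [0.502 0.166 0.01 ]
bl [ 0.467 -0.035  0.01 ]
br [ 0.549 -0.049  0.01 ]
cheekL [0.515 0.133 0.098]
cheekR [0.558 0.128 0.098]
jar [ 0.359 -0.03   0.051]
beaker [ 0.662 -0.069  0.068]
dish [0.355 0.051 0.01 ]
```

>>> move_arm(
  moves=[
    [[-0.02, 0.06, 0.0, 0, 100], [-0.04, 0.12, 0.0, 0, 100], [-0.05, 0.18, 0.0, 0, 100], [-0.05, 0.22, 0.0, 0, 100], [-0.05, 0.22, 0.0, 0, 100]],
  ],
)

```text
clock: 0.78
eef_pos: [0.4494, 0.2225, 0.2308]
tool_rot: [0.705, 0.709, -0.0, -0.0]
ft_force: [0.1, -1.1, -0.7]
grip_width: 0.0857
grasp_force: 0.0
```

```bash
python3 - <<'E'
from h import *
c=cam('wrist','pics/wrist1.png')
im=cv2.imread('pics/wrist1.png'); print(c['e'])
cv2.imwrite('pics/w1big.png',cv2.resize(im[0:400,100:640],(800,593),interpolation=cv2.INTER_CUBIC))
E
```

```text
[0.44907016 0.28766799 0.37195237]
```

View pics/w1big.png

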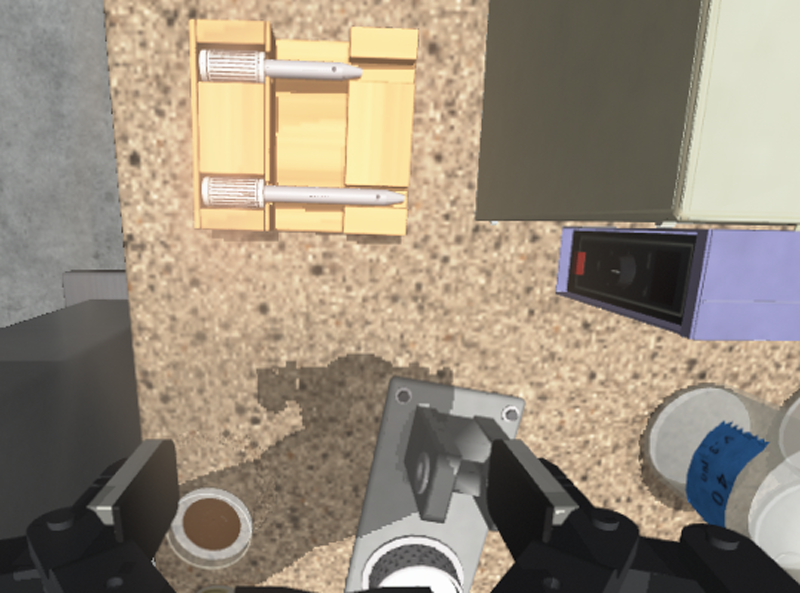

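The wrist view shows the tray at top-left with pin heads toward −x. The long pin is the lower one (big-crop head (203,190) to tip (404,199)). The front cheek bore is at crop (423,470), and the dish is at (210,523). Next I'll go look at the lever.

>>> move_arm(
  moves=[
    [[0.0, -0.06, 0.0, -4, 100], [0.0, -0.12, 0.0, -8, 100], [-0.01, -0.18, 0.0, -12, 100], [-0.015, -0.24, 0.0, -16, 100], [-0.02, -0.3, 0.0, -17.5, 100]],
  ],
)

```text
clock: 1.45
eef_pos: [0.4288, -0.083, 0.2314]
tool_rot: [0.807, 0.59, -0.0, 0.0]
ft_force: [0.2, -0.6, 0.4]
grip_width: 0.085
grasp_force: 0.0
```

>>> move_arm(
  moves=[
    [[-0.01, -0.05, 0.0, 0, 100], [-0.015, -0.1, -0.03, 0, 100], [-0.017, -0.146, -0.08, 0, 100], [-0.017, -0.146, -0.08, 0, 100], [-0.017, -0.146, -0.08, 0, 100]],
  ],
)

```text
clock: 2.08
eef_pos: [0.4121, -0.2265, 0.1512]
tool_rot: [0.807, 0.59, -0.0, -0.001]
ft_force: [0.4, -0.5, 0.4]
grip_width: 0.0854
grasp_force: 0.0
```

```bash
python3 - <<'E'
from h import *
c=cam('wrist','pics/wrist2.png'); o=monitor.get_obs(); print(o['eef_pos'],o['joint_pos'],c['e'],c['A'].round(3).tolist())
w=load('wrist1')
f=lambda u,v:(100+u*.675,v*.675)
for n,uv,z in [('longhead',(200,189),.03),('shoulder',(264,193),.03),('tip',(404,199),.03),('shorthead',(200,65),.03),('tip',(361,73),.03),('bore',(423,470),.0735),('bolt1',(403,396),.01),('bolt2',(511,414),.01)]:
    print(n,onz(w,f(*uv),z).round(4))
E
```

```text
[ 0.41293761 -0.22618339  0.15204455] [-5.01291008e-01  2.35032071e-01 -2.16236119e-01  1.11893377e+00
  2.83600232e-04  1.37574473e+00] [ 0.43200966 -0.16459224  0.29241222] [[0.953, 0.292, 0.079], [-0.302, 0.921, 0.247], [-0.001, -0.259, 0.966]]
longhead [0.3658 0.3076 0.03  ]
shoulder [0.406  0.3053 0.03  ]
tip [0.4942 0.3021 0.03  ]
shorthead [0.3695 0.3789 0.03  ]
tip [0.4658 0.3746 0.03  ]
bore [0.5072 0.1368 0.0735]
bolt1 [0.5017 0.1644 0.01  ]
bolt2 [0.5828 0.1506 0.01  ]
```

View pics/wrist2.png

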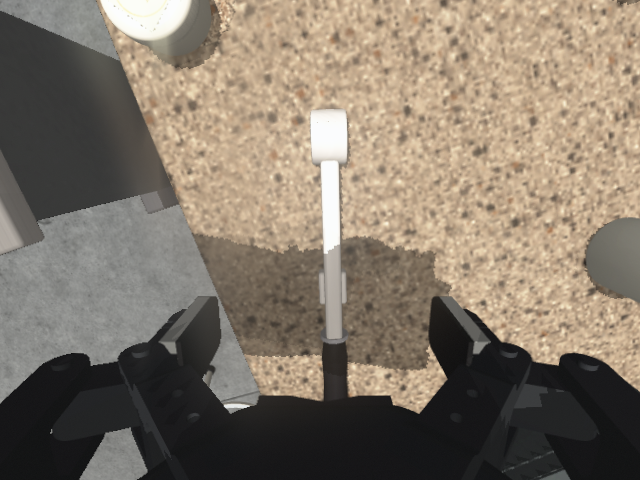

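The hub is at (329,109–163), the bar axis runs from (330,180) to (333,335), and the foot is at rows 271–303. Now fitting.

```bash
cat > fit.py <<'E'
from h import *
from scipy.optimize import least_squares
def frame(x,y,yaw,z):
    M=R.from_euler('z',yaw,degrees=True).as_matrix(); return lambda P:np.atleast_2d(P)@M.T+[x,y,z]
E
python3 - <<'E'
from fit import *
c=load('wrist2'); g=c['img'].astype(int).min(2)
for r in (120,130,140,150,175,190,205,220): 
    x=np.where(g[r,290:370]>205)[0]+290; print(r,x.min(),x.max(),len(x))
col=np.where(g[90:180,329]>205)[0]+90; print('col',col.min(),col.max())
th=np.linspace(0,2*np.pi,73)
def res(p):
    T=frame(*p,.0195); out=[]
    cyl=np.vstack([np.c_[s*.013+0*th,.02*np.cos(th),.02*np.sin(th)] for s in(-1,1)])
    q=proj(c,T(cyl)); out+=[(q[:,1].min()-108.5)]
    b=proj(c,T([[x,y,.011] for x in(-.007,.007) for y in (-.035,-.06,-.12)]))
    # bar centre line
    for i,r in enumerate(range(3)):
        m=(b[i]+b[i+3])/2; out.append((m[0]-(330+(m[1]-170)*3.5/165)))
    f=proj(c,T([[0,-.110,-.0],[0,-.14,-.0]])); 
    return out
s=least_squares(res,[.435,-.152,-17.5]); print(s.x,s.fun)
T=frame(*s.x,.0195); print('bar',T([0,-.075,0]).round(4), proj(c,T([[-.012,-.11,0],[-.012,-.14,-0],[.012,-.11,-0],[-.013,0,.02],[.013,0,.02]])).round(1))
E
```

```text
120 311 346 36
130 311 346 36
140 311 346 36
150 312 346 35
175 321 338 18
190 322 338 17
205 322 338 17
220 323 338 16
col 111 179
[  0.43798189  -0.15679645 -16.12666317] [ 4.33366552e-08 -2.20613456e-03  3.20071704e-03 -9.96806368e-04]
bar [[ 0.4171 -0.2288  0.0195]] [[317.5 276.6]
 [318.6 309.8]
 [346.6 275.9]
 [310.7 136.9]
 [348.2 135.9]]
```

>>> move_arm(
  moves=[
    [[0.0045, -0.002, -0.05, 1.4, 60], [0.0045, -0.002, -0.1, 1.4, 45], [0.0045, -0.002, -0.138, 1.4, 45], [0.0045, -0.002, -0.145, 1.4, 45], [0.0045, -0.002, -0.145, 1.4, 45]],
  ],
)

```text
clock: 2.75
eef_pos: [0.4188, -0.2279, 0.0077]
tool_rot: [0.799, 0.602, 0.0, 0.001]
ft_force: [-0.2, -1.0, 0.5]
grip_width: 0.0381
grasp_force: 0.0
```

>>> move_arm(
  moves=[
    [[0, 0, 0, 0, 0], [0, 0, 0, 0, 0], [0, 0, 0, 0, 0], [0, 0, 0, 0, 0], [0, 0, 0, 0, 0]],
  ],
)

```text
clock: 3.38
eef_pos: [0.4188, -0.2286, 0.0084]
tool_rot: [0.799, 0.601, 0.001, 0.002]
ft_force: [-0.7, 0.5, 5.5]
grip_width: 0.0129
grasp_force: 60.2
```

>>> move_arm(
  moves=[
    [[0, 0, 0.05, 0, 0], [0, 0, 0.11, 0, 0], [0.02, 0.05, 0.13, 1.5, 0], [0.045, 0.11, 0.13, 3, 0], [0.065, 0.17, 0.13, 4.5, 0]],
  ],
)

```text
clock: 4.0
eef_pos: [0.4825, -0.0599, 0.1377]
tool_rot: [0.775, 0.632, 0.001, 0.001]
ft_force: [1.1, 0.2, -4.6]
grip_width: 0.0129
grasp_force: 59.7
```

>>> move_arm(
  moves=[
    [[0.02, 0.05, 0, 0.7, 0], [0.035, 0.09, 0, 1.3, 0], [0.042, 0.116, 0, 1.3, 0], [0.042, 0.116, 0, 1.3, 0], [0.042, 0.116, 0, 1.3, 0]],
  ],
)

```text
clock: 4.62
eef_pos: [0.5229, 0.0546, 0.1364]
tool_rot: [0.768, 0.641, -0.0, 0.0]
ft_force: [0.3, -0.5, -3.8]
grip_width: 0.0131
grasp_force: 59.6
```

```bash
python3 - <<'E'
from h import *
c=cam('wrist','pics/wrist3.png'); o=monitor.get_obs(); print(o['eef_pos'],R.from_quat(o['tool_rot']).as_euler('zyx',degrees=True),c['e'])
im=cv2.imread('pics/wrist3.png')
cv2.imwrite('pics/w3big.png',cv2.resize(im[0:300,200:600],(800,600),interpolation=cv2.INTER_CUBIC))
E
```

```text
[0.52295267 0.05420211 0.13638214] [-7.96528527e+01 -3.13612117e-02  1.79975362e+02] [0.53466597 0.11875425 0.27747586]
```

View pics/w3big.png

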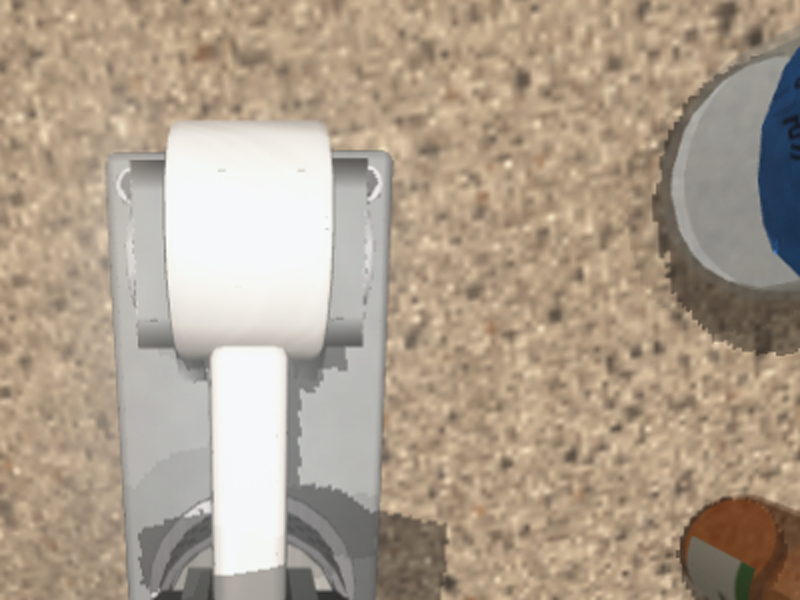

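The hub (big-crop x 166–332) sits right between the cheeks' outer edges (133/368). The plate edges are at 108/392 near the top and 130/375 at the bottom. Computing the residual offset.

```bash
python3 - <<'E'
from fit import *
c=load('wrist3'); b=lambda u,v:(200+u/2-.25,v/2-.25)
z=.01
P=[onz(c,b(*q),z) for q in [(109,170),(391,170),(129,580),(376,580)]]
print('plate w',np.linalg.norm(P[0]-P[1]),np.linalg.norm(P[2]-P[3]))
m1=(P[0]+P[1])/2;m2=(P[2]+P[3])/2; d=m1-m2; print('plate mid',m1.round(4),m2.round(4),'yaw',np.degrees(np.arctan2(-d[0],d[1])))
P=[onz(c,b(*q),.0975) for q in [(134,200),(367,200),(138,347),(362,347),(133,160),(368,160)]]
print('cheek',np.linalg.norm(P[0]-P[1]),'fork',((P[2]+P[3]+P[4]+P[5])/4).round(4), ((P[4]+P[5])/2-(P[2]+P[3])/2)*1e3)
zc=.1365-.0084+.0195
P=[onz(c,b(*q),zc+.02) for q in [(166,210),(332,210)]]; print('hub w',np.linalg.norm(P[0]-P[1]),((P[0]+P[1])/2).round(4))
P=[onz(c,b(*q),zc+.011) for q in [(212,375),(285.5,375),(214.5,560),(286,560)]]; print('bar w',np.linalg.norm(P[0]-P[1]))
m1=(P[0]+P[1])/2;m2=(P[2]+P[3])/2; d=m1-m2; print('bar mid',m1.round(4),m2.round(4),'yaw',np.degrees(np.arctan2(-d[0],d[1])))
# hub silhouette -> hub centre along y
th=np.linspace(0,2*np.pi,181)
def res(p):
    T=frame(p[0],p[1],-10.3,zc); cyl=np.vstack([np.c_[s*.0125+0*th,.02*np.cos(th),.02*np.sin(th)] for s in(-1,1)])
    q=proj(c,T(cyl)); t=b(250,122); bb=b(200,357); return [(q[:,1].min()-t[1]),(q[:,0].min()+q[:,0].max())/2-b(249,0)[0]]
s=least_squares(res,[.53,.13]); T=frame(*s.x,-10.3,zc); cyl=np.vstack([np.c_[s_*.0125+0*th,.02*np.cos(th),.02*np.sin(th)] for s_ in(-1,1)]); q=proj(c,T(cyl))
print('hub ctr',s.x,s.fun,'bottom row big',q[:,1].max()*2)
E
```

```text
plate w 0.09994490872806712 0.10119703762172909
plate mid [0.543  0.1628 0.01  ] [0.5162 0.0094 0.01  ] yaw -9.876183392957838
cheek 0.05605367297355567 fork [0.5368 0.129  0.0975] [ 7.9263802  43.14392582  0.        ]
hub w 0.024445654859272196 [0.5369 0.1314 0.1676]
bar w 0.012364905337247392
bar mid [0.5324 0.1067 0.1586] [0.5268 0.0741 0.1586] yaw -9.811561479779026
hub ctr [0.53621741 0.12744936] [ 0.00000000e+00 -1.13686838e-13] bottom row big 362.74978463711807
```

>>> move_arm(
  moves=[
    [[0.0005, 0.0005, -0.02, 0, 0], [0.0005, 0.0005, -0.035, 0, 0], [0.0005, 0.0005, -0.05, 0, 0], [0.0005, 0.0005, -0.06, 0, 0], [0.0005, 0.0005, -0.066, 0, 0]],
  ],
)

```text
clock: 5.3
eef_pos: [0.5237, 0.0553, 0.0695]
tool_rot: [0.768, 0.641, -0.0, -0.0]
ft_force: [-0.8, -0.4, -4.5]
grip_width: 0.0129
grasp_force: 59.7
```

>>> move_arm(
  moves=[
    [[0, 0, -0.003, 0, 0], [0, 0, -0.006, 0, 0], [0, 0, -0.008, 0, 0], [0, 0, -0.008, 0, 0]],
  ],
)

```text
clock: 5.8
eef_pos: [0.5243, 0.0556, 0.0628]
tool_rot: [0.768, 0.641, 0.001, 0.0]
ft_force: [0.5, -0.2, -2.4]
grip_width: 0.013
grasp_force: 60.0
```

>>> move_arm(
  moves=[
    [[0, 0, 0, 0, 45], [0, 0, 0, 0, 45], [0, 0, 0, 0, 45], [0, 0, 0.05, 0, 45], [0, 0, 0.11, 0, 45]],
  ],
)

```text
clock: 6.42
eef_pos: [0.5228, 0.0553, 0.1723]
tool_rot: [0.768, 0.641, -0.001, -0.001]
ft_force: [1.8, -0.6, 0.4]
grip_width: 0.0388
grasp_force: 0.0
```

>>> move_arm(
  moves=[
    [[-0.01, 0.03, 0.03, 10, 45], [-0.03, 0.08, 0.03, 20, 45], [-0.05, 0.14, 0.03, 30, 45], [-0.07, 0.19, 0.03, 40, 45], [-0.08, 0.22, 0.03, 50, 45]],
  ],
)

```text
clock: 7.05
eef_pos: [0.4428, 0.2777, 0.2026]
tool_rot: [0.421, 0.907, 0.0, 0.0]
ft_force: [0.9, 0.2, -0.2]
grip_width: 0.0382
grasp_force: 0.0
```

>>> move_arm(
  moves=[
    [[-0.003, 0.007, -0.01, 10, 45], [-0.006, 0.014, -0.02, 20, 45], [-0.008, 0.021, -0.03, 30, 45], [-0.011, 0.028, -0.04, 40, 45], [-0.011, 0.028, -0.05, 47.9, 45]],
  ],
)

```text
clock: 7.68
eef_pos: [0.4328, 0.3039, 0.1521]
tool_rot: [0.018, 1.0, 0.0, 0.0]
ft_force: [-0.4, 0.5, -0.3]
grip_width: 0.0386
grasp_force: 0.0
```

```bash
python3 - <<'E'
from h import *
c=cam('wrist','pics/wrist4.png'); o=monitor.get_obs(); print(o['eef_pos'],R.from_quat(o['tool_rot']).as_euler('zyx',degrees=True),o['joint_pos'],c['e'])
s=cam('side','pics/side4.png')['img'][:,:,::-1]
im=np.zeros((600,800,3),np.uint8); im[:480,:500]=c['img'][:,70:570,::-1]
cr=cv2.resize(s[180:290,260:380],None,fx=2.5,fy=2.5,interpolation=cv2.INTER_CUBIC); im[:275,500:800]=cr
cv2.imwrite('pics/m4.png',im)
E
```

```text
[0.43214755 0.30323205 0.15067327] [-1.78053327e+02 -1.00180835e-01  1.79926956e+02] [ 6.11879408e-01  3.45179981e-01 -6.66194921e-02  1.16116040e+00
 -3.92169858e-05  6.45856412e-01] [0.36704314 0.30576085 0.29323317]
```

View pics/m4.png

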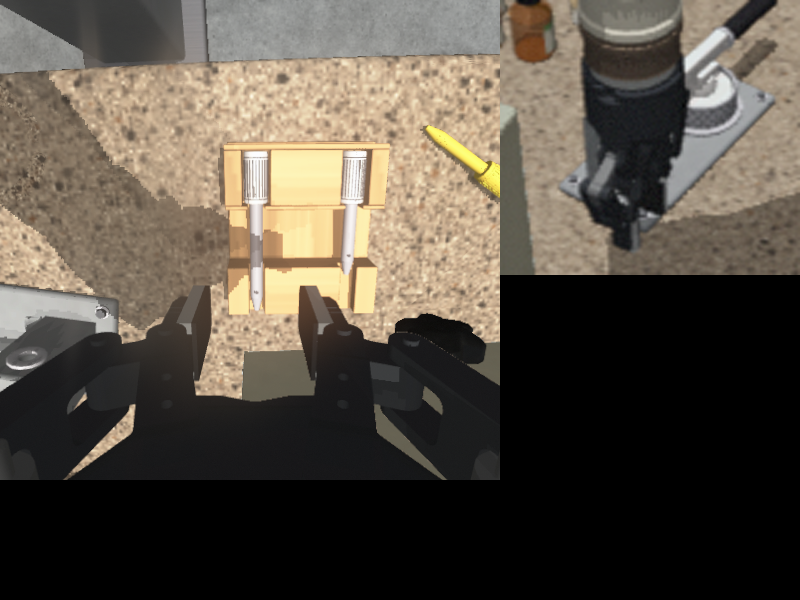

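The long pin is on the left: head at about (257,152), shoulder (257,205), tip (257,308) in the crop (+70 px original). The gap is open and the lever seems seated, though the gripper hides the fork. Computing the pin.

```bash
python3 - <<'E'
from fit import *
c=load('wrist4'); g=c['img'].astype(int)
for r in (160,180,195,215,225,240,250,275,290,300,305):
    row=g[r,300:355]; grey=np.where((row.max(1)-row.min(1)<45)&(row.max(1)>110))[0]+300
    if len(grey): print(r,grey.min(),grey.max(),end=' | ')
print()
P=[onz(c,q,.03) for q in [(327,152),(327,205),(326,240),(327,308)]]
print(np.round(P,4)); d=P[3]-P[0]; print(np.degrees(np.arctan2(d[1],d[0])),np.linalg.norm(d))
E
```

```text
160 313 338 | 180 314 337 | 195 314 337 | 215 320 332 | 225 320 332 | 240 320 332 | 250 320 332 | 275 320 332 | 290 321 332 | 300 322 331 | 305 323 329 | 
[[0.369  0.3078 0.03  ]
 [0.4078 0.3065 0.03  ]
 [0.435  0.3048 0.03  ]
 [0.4924 0.3037 0.03  ]]
-1.9419529927547827 0.12354237932535757
```

>>> move_arm(
  moves=[
    [[-0.005, 0.0015, -0.05, 0, 45], [-0.005, 0.0015, -0.1, 0, 45], [-0.005, 0.0015, -0.125, 0, 45], [-0.005, 0.0015, -0.132, 0, 45], [-0.005, 0.0015, -0.132, 0, 45]],
  ],
)

```text
clock: 8.4
eef_pos: [0.4285, 0.3052, 0.0209]
tool_rot: [0.022, 1.0, 0.0, 0.0]
ft_force: [-0.0, -0.7, -0.4]
grip_width: 0.0385
grasp_force: 0.0
```

>>> move_arm(
  moves=[
    [[0, 0, 0, 0, 0], [0, 0, 0, 0, 0], [0, 0, 0, 0, 0], [0, 0, 0, 0, 0], [0, 0, 0, 0, 0]],
  ],
)

```text
clock: 9.02
eef_pos: [0.4291, 0.3057, 0.0219]
tool_rot: [0.021, 1.0, 0.001, 0.001]
ft_force: [-0.6, -0.2, 7.3]
grip_width: 0.007
grasp_force: 58.8
```

>>> move_arm(
  moves=[
    [[0, 0, 0, 0, 40], [0, 0, 0, 0, 40], [0, 0, -0.003, 0, 40], [0, 0, -0.006, 0, 40], [0, 0, -0.006, 0, 40]],
  ],
)

```text
clock: 9.65
eef_pos: [0.4276, 0.3047, 0.0137]
tool_rot: [0.021, 1.0, -0.0, -0.0]
ft_force: [-0.2, 0.3, 0.7]
grip_width: 0.0338
grasp_force: 0.0
```

>>> move_arm(
  moves=[
    [[0, 0, 0, 0, 0], [0, 0, 0, 0, 0], [0, 0, 0, 0, 0], [0, 0, 0, 0, 0]],
  ],
)

```text
clock: 10.15
eef_pos: [0.4281, 0.305, 0.0144]
tool_rot: [0.021, 1.0, 0.0, 0.0]
ft_force: [-0.4, -0.6, -0.3]
grip_width: 0.0079
grasp_force: 58.5
```

>>> move_arm(
  moves=[
    [[0, 0, 0.03, 0, 0], [0, 0, 0.065, 0, 0], [-0.003, -0.04, 0.065, -3, 0], [-0.008, -0.1, 0.06, -6, 0], [-0.0125, -0.15, 0.044, -7.8, 0]],
  ],
)

```text
clock: 10.78
eef_pos: [0.4158, 0.1536, 0.0588]
tool_rot: [0.089, 0.996, 0.0, 0.001]
ft_force: [0.2, 0.9, -0.7]
grip_width: 0.0076
grasp_force: 60.3
```

>>> move_arm(
  moves=[
    [[0, -0.005, 0, 0, 0], [0, -0.005, 0, 0, 0]],
  ],
)

```text
clock: 11.02
eef_pos: [0.4159, 0.1499, 0.0585]
tool_rot: [0.089, 0.996, 0.0, 0.0]
ft_force: [0.7, -0.1, -0.8]
grip_width: 0.0078
grasp_force: 60.4
```

```bash
python3 - <<'E'
from h import *
c=cam('wrist','pics/wrist5.png'); o=monitor.get_obs(); print(o['eef_pos'],o['tool_rot'],c['e'])
s=cam('side','pics/side5.png')['img'][:,:,::-1]
im=np.zeros((600,800,3),np.uint8)
im[:, :500]=cv2.resize(c['img'][180:480,200:450,::-1],(500,600),interpolation=cv2.INTER_CUBIC)
im[:300,500:800]=cv2.resize(s[180:280,280:380],(300,300),interpolation=cv2.INTER_CUBIC)
im[300:,500:800]=cv2.resize(c['img'][0:480,80:560,::-1],(300,300))
cv2.imwrite('pics/m5.png',im)
E
```

```text
[0.41632754 0.15060876 0.05874138] [8.87937145e-02 9.96049711e-01 5.02266737e-04 6.30698915e-04] [0.35109602 0.16097984 0.19966623]
```

View pics/m5.png

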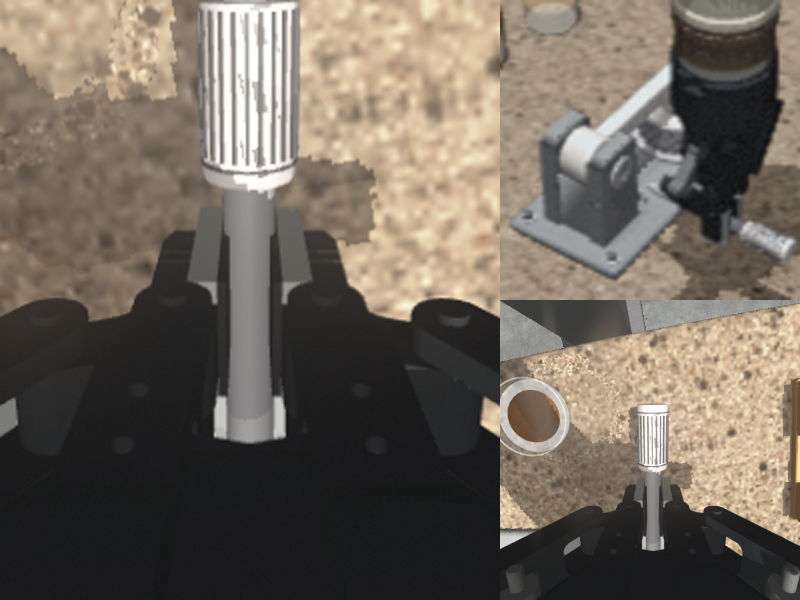

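The lever hub sits between the cheeks, and the long pin is held straight at orig col ≈325. The tip is hidden by the gripper, so I'll hover over the fork in this same orientation to measure its lateral position against the pin.

>>> move_arm(
  moves=[
    [[0, 0, 0.055, 0, 0], [0, -0.01, 0.105, 0, 0], [0.05, -0.035, 0.105, 0, 0], [0.105, -0.06, 0.105, 0, 0], [0.155, -0.07, 0.105, 0, 0]],
  ],
)

```text
clock: 11.75
eef_pos: [0.573, 0.0803, 0.1641]
tool_rot: [0.088, 0.996, 0.0, 0.001]
ft_force: [0.4, 0.4, -0.1]
grip_width: 0.0079
grasp_force: 60.4
```

>>> move_arm(
  moves=[
    [[0.01, 0, 0, 0, 0], [0.01, 0, 0, 0, 0]],
  ],
)

```text
clock: 12.0
eef_pos: [0.5805, 0.0811, 0.1627]
tool_rot: [0.088, 0.996, 0.0, -0.001]
ft_force: [-1.1, -0.6, -0.3]
grip_width: 0.0075
grasp_force: 60.4
```

```bash
python3 - <<'E'
from h import *
c=cam('wrist','pics/wrist6.png'); o=monitor.get_obs(); print(o['eef_pos'],o['tool_rot'],c['e'])
np.savez('pics/o6.npz',p=o['eef_pos'],q=o['tool_rot'])
cv2.imwrite('pics/w6big.png',cv2.resize(c['img'][60:360,240:640,::-1],(800,600),interpolation=cv2.INTER_CUBIC))
E
```

```text
[0.57962446 0.08106783 0.16290362] [ 8.80477668e-02  9.96115939e-01 -5.28366876e-05 -7.90513321e-04] [0.51589667 0.09205735 0.30390116]
```

View pics/w6big.png

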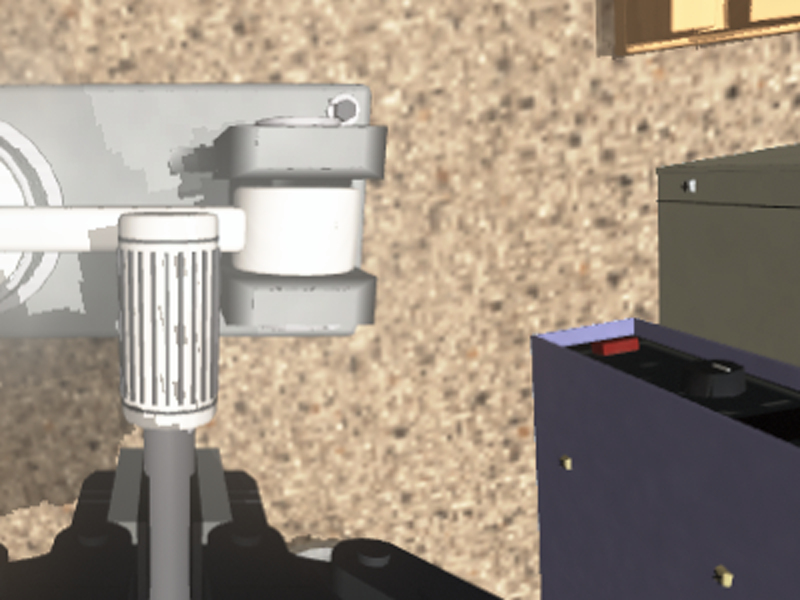

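The front cheek is at the top, the hub at (237–361, 187–274) in the crop, and the pin head centre col at 168.5. Now measuring the hub's lateral offset from the pin line.

```bash
python3 - <<'E'
from fit import *
c=load('wrist6'); o=dict(np.load('pics/o6.npz')); b=lambda u,v:(240+u/2-.25,60+v/2-.25)
g=c['img'].astype(float).mean(2)
for r in (160,170,180,188): print(r, g[r,352:364].round(), g[r,414:426].round())
M=R.from_quat(o['q']).as_matrix()
th=np.linspace(0,2*np.pi,361)
tool=lambda X: X@M.T+o['p']
# pin predicted: tool x axis? world dir
px=-M[:,0]; print('tool x',M[:,0].round(3))
for s in (-.06,-.04,-.03,-.015):   # along pin from TCP
    P=o['p']+np.array([0,0,.0156])+(-np.sign(M[0,0])*-s)*M[:,0]; print(s,proj(c,P).round(1))
print('obs head (324.2, 60+%d..), shank 325.2'%(240/2))
yaw=-10.1
def hub(p,yaw=yaw,z=.0735):
    T=frame(p[0],p[1],yaw,z); return proj(c,T(np.vstack([np.c_[s*.0125+0*th,.02*np.cos(th),.02*np.sin(th)] for s in(-1,1)])))
def res(p):
    q=hub(p); return [q[:,0].max()-b(361.5,0)[0], q[:,1].min()-b(0,187)[1]]
s=least_squares(res,[.537,.129]); print('hub by right',s.x,'left pred big',(hub(s.x)[:,0].min()+.25-240)*2,'bottom',(hub(s.x)[:,1].max()-60)*2)
for e,z in [([(60,86.5),(350,86.5)],.01),([(255,187.5),(350,189.5)],.0935)]:
    A=[onz(c,b(*q),z) for q in e]; d=A[1]-A[0]; print('yaw',np.degrees(np.arctan2(-d[0],d[1])))
print('tool yaw',np.degrees(np.arctan2(M[1,1],M[0,1])),np.degrees(np.arctan2(M[1,0],M[0,0])))
E
```

```text
160 [132. 129. 115. 103. 112. 136. 148. 163. 177. 190. 199. 206.] [249. 247. 244. 236. 225. 211. 197. 184. 168. 185. 195. 187.]
170 [254. 254. 254. 254. 254. 254. 254. 254. 254. 253. 240. 212.] [247. 245. 239. 229. 217. 203. 188. 162. 166. 187. 202. 206.]
180 [254. 254. 254. 254. 254. 254. 254. 254. 253. 251. 231. 217.] [245. 242. 232. 217. 204. 198. 170. 154. 163. 169. 174. 178.]
188 [109. 108. 108. 114. 137. 157. 172. 185. 199. 209. 217. 222.] [243. 235. 220. 204. 197. 192. 167. 145. 152. 165. 178. 187.]
tool x [-0.984  0.175  0.002]
-0.06 [[325.2 163.7]]
-0.04 [[325.1 220.1]]
-0.03 [[325.1 246.6]]
-0.015 [[325.1 284.4]]
obs head (324.2, 60+120..), shank 325.2
hub by right [0.53749681 0.12972505] left pred big 232.26948457531728 bottom 273.5152066090627
yaw -10.00798271567044
yaw -11.069670444581936
tool yaw 79.89739486638156 169.89737293720592
```

>>> move_arm(
  moves=[
    [[-0.055, 0.015, 0, 0, 0], [-0.11, 0.04, 0, 0, 0], [-0.155, 0.0705, -0.01, 0, 0], [-0.165, 0.0707, -0.06, 0, 0], [-0.165, 0.0707, -0.1055, 0, 0]],
  ],
)

```text
clock: 12.68
eef_pos: [0.413, 0.1517, 0.0579]
tool_rot: [0.087, 0.996, 0.0, 0.001]
ft_force: [0.2, 0.5, -0.9]
grip_width: 0.0077
grasp_force: 60.4
```

>>> move_arm(
  moves=[
    [[0, 0, 0, 0, 0], [0.0099, -0.0017, 0, 0, 0], [0.0197, -0.0035, 0, 0, 0], [0.0295, -0.0052, 0, 0, 0], [0.0295, -0.0052, 0, 0, 0]],
  ],
)

```text
clock: 13.3
eef_pos: [0.4468, 0.1454, 0.0585]
tool_rot: [0.09, 0.996, 0.0, 0.001]
ft_force: [0.0, -0.4, -0.4]
grip_width: 0.0076
grasp_force: 60.4
```

>>> move_arm(
  moves=[
    [[0.005, -0.0006, 0, 0, 0], [0.0099, -0.0014, 0, 0, 0], [0.0148, -0.0023, 0, 0, 0], [0.0197, -0.0032, 0, 0, 0], [0.0197, -0.0032, 0, 0, 0]],
  ],
)

```text
clock: 13.92
eef_pos: [0.4651, 0.1422, 0.0578]
tool_rot: [0.089, 0.996, 0.0, 0.0]
ft_force: [-0.7, -0.7, -1.5]
grip_width: 0.0076
grasp_force: 60.4
```

>>> move_arm(
  moves=[
    [[0.006, -0.001, 0, 0, 0], [0.0118, -0.0021, 0, 0, 0], [0.0177, -0.0031, 0, 0, 0], [0.0226, -0.004, 0, 0, 0], [0.0226, -0.004, 0, 0, 0]],
  ],
)

```text
clock: 14.55
eef_pos: [0.4879, 0.1382, 0.0579]
tool_rot: [0.089, 0.996, 0.0, 0.0]
ft_force: [-0.0, 0.8, -0.4]
grip_width: 0.0078
grasp_force: 60.4
```

>>> move_arm(
  moves=[
    [[0.0015, -0.0003, 0, 0, 0], [0.003, -0.0005, 0, 0, 0], [0.003, -0.0005, 0, 0, 42], [0.003, -0.0005, 0, 0, 42], [0.003, -0.0005, 0, 0, 42]],
  ],
)

```text
clock: 15.18
eef_pos: [0.4903, 0.1377, 0.0578]
tool_rot: [0.089, 0.996, -0.0, 0.0]
ft_force: [0.3, 0.4, 0.3]
grip_width: 0.0358
grasp_force: 0.0
```

>>> move_arm(
  moves=[
    [[-0.0138, 0.0024, 0, 0, 42], [-0.0276, 0.0049, 0, 0, 42], [-0.0424, 0.0075, 0, 0, 42], [-0.0424, 0.0075, -0.001, 0, 42], [-0.0424, 0.0075, -0.001, 0, 42]],
  ],
)

```text
clock: 15.8
eef_pos: [0.4481, 0.1454, 0.057]
tool_rot: [0.089, 0.996, 0.0, 0.0]
ft_force: [0.1, 0.5, -0.0]
grip_width: 0.036
grasp_force: 0.0
```

>>> move_arm(
  moves=[
    [[0, 0, 0, 0, 0], [0, 0, 0, 0, 0], [0, 0, 0, 0, 0], [0, 0, 0, 0, 0]],
  ],
)

```text
clock: 16.3
eef_pos: [0.4485, 0.1453, 0.057]
tool_rot: [0.089, 0.996, 0.0, 0.0]
ft_force: [0.6, 0.5, 0.4]
grip_width: 0.016
grasp_force: 58.5
```

>>> move_arm(
  moves=[
    [[0, 0, 0.0025, 0, 0], [0.004, -0.0007, 0.0025, 0, 0], [0.0079, -0.0014, 0.0025, 0, 0], [0.0118, -0.0021, 0.0025, 0, 0], [0.0118, -0.0021, 0.0025, 0, 0]],
  ],
)

```text
clock: 16.92
eef_pos: [0.4539, 0.1438, 0.058]
tool_rot: [0.088, 0.996, 0.001, -0.006]
ft_force: [-13.5, 4.7, 5.5]
grip_width: 0.0162
grasp_force: 59.3
```

>>> move_arm(
  moves=[
    [[-0.009, 0.0016, 0, 0, 0], [-0.009, 0.0016, 0.0025, 0, 0], [-0.005, 0.0009, 0.0025, 0, 0], [-0.001, 0.0002, 0.0025, 0, 0], [-0.001, 0.0002, 0.0025, 0, 0]],
  ],
)

```text
clock: 17.55
eef_pos: [0.459, 0.1431, 0.0613]
tool_rot: [0.089, 0.996, -0.0, -0.0]
ft_force: [-2.0, 1.8, -6.1]
grip_width: 0.0156
grasp_force: 58.6
```

>>> move_arm(
  moves=[
    [[0.003, -0.0005, -0.001, 0, 0], [0.006, -0.001, -0.001, 0, 0], [0.009, -0.0016, -0.0015, 0, 0], [0.0118, -0.0021, -0.0015, 0, 0], [0.0118, -0.0021, -0.0015, 0, 0]],
  ],
)

```text
clock: 18.18
eef_pos: [0.4607, 0.1427, 0.0593]
tool_rot: [0.088, 0.996, 0.001, -0.01]
ft_force: [-25.0, 7.5, 12.3]
grip_width: 0.0158
grasp_force: 60.6
```

>>> move_arm(
  moves=[
    [[-0.0099, 0.0017, 0.001, 0, 0], [-0.0099, 0.0017, 0.0025, 0, 0], [-0.006, 0.001, 0.0025, 0, 0], [-0.002, 0.0003, 0.0025, 0, 0], [-0.002, 0.0003, 0.0025, 0, 0]],
  ],
)

```text
clock: 18.8
eef_pos: [0.47, 0.1412, 0.0629]
tool_rot: [0.089, 0.996, -0.0, 0.001]
ft_force: [0.3, -0.3, -5.1]
grip_width: 0.0157
grasp_force: 58.7
```

>>> move_arm(
  moves=[
    [[0.003, -0.0005, 0, 0, 0], [0.006, -0.001, 0, 0, 0], [0.009, -0.0016, 0, 0, 0], [0.0118, -0.0021, 0, 0, 0], [0.0118, -0.0021, 0, 0, 0]],
  ],
)

```text
clock: 19.42
eef_pos: [0.481, 0.1393, 0.0629]
tool_rot: [0.089, 0.996, -0.0, 0.001]
ft_force: [-0.9, 0.2, -4.2]
grip_width: 0.0155
grasp_force: 58.7
```

>>> move_arm(
  moves=[
    [[0.003, -0.0005, 0, 0, 0], [0.005, -0.0009, 0, 0, 0], [0.007, -0.0012, 0, 0, 0], [0.009, -0.0016, 0, 0, 0], [0.009, -0.0016, 0, 0, 0]],
  ],
)

```text
clock: 20.05
eef_pos: [0.4852, 0.1385, 0.0625]
tool_rot: [0.088, 0.996, 0.001, -0.004]
ft_force: [-12.6, 2.9, 3.8]
grip_width: 0.0156
grasp_force: 59.7
```

>>> move_arm(
  moves=[
    [[0.003, -0.0005, 0, 0, 0], [0.003, -0.0005, 0, 0, 0], [-0.0045, 0.0008, -0.001, 0, 50], [-0.0045, 0.0008, -0.001, 0, 50], [-0.0045, 0.0008, -0.001, 0, 50]],
  ],
)

```text
clock: 20.68
eef_pos: [0.4867, 0.1388, 0.0628]
tool_rot: [0.089, 0.996, 0.0, 0.002]
ft_force: [0.5, -0.2, 0.1]
grip_width: 0.0423
grasp_force: 0.0
```

>>> move_arm(
  moves=[
    [[-0.025, 0.0044, 0, 0, 50], [-0.055, 0.0097, -0.004, 0, 50], [-0.055, 0.0097, -0.004, 0, 0], [-0.055, 0.0097, -0.004, 0, 0], [-0.055, 0.0097, -0.004, 0, 0]],
  ],
)

```text
clock: 21.3
eef_pos: [0.4314, 0.1485, 0.0583]
tool_rot: [0.089, 0.996, 0.0, 0.001]
ft_force: [0.5, -0.2, -0.2]
grip_width: -0.0001
grasp_force: 0.0
```

```bash
python3 - <<'E'
from h import *
s=cam('side','pics/side7.png')['img'][:,:,::-1]; c=cam('scene','pics/scene7.png')['img'][:,:,::-1]
w=cam('wrist','pics/wrist7.png')['img'][:,:,::-1]
im=np.zeros((600,800,3),np.uint8)
im[:, :600]=cv2.resize(s[185:285,270:370],(600,600),interpolation=cv2.INTER_CUBIC)
im[:200,600:]=cv2.resize(s[290:370,260:360],(200,160)) .repeat(1,0)[:160].copy() if 0 else cv2.resize(s[280:380,260:360],(200,200))
im[200:400,600:]=cv2.resize(c[220:290,280:350],(200,200),interpolation=cv2.INTER_CUBIC)
im[400:,600:]=cv2.resize(w[0:480,80:560],(200,200))
cv2.imwrite('pics/m7.png',im)
E
```

```text
(no output)
```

View pics/m7.png

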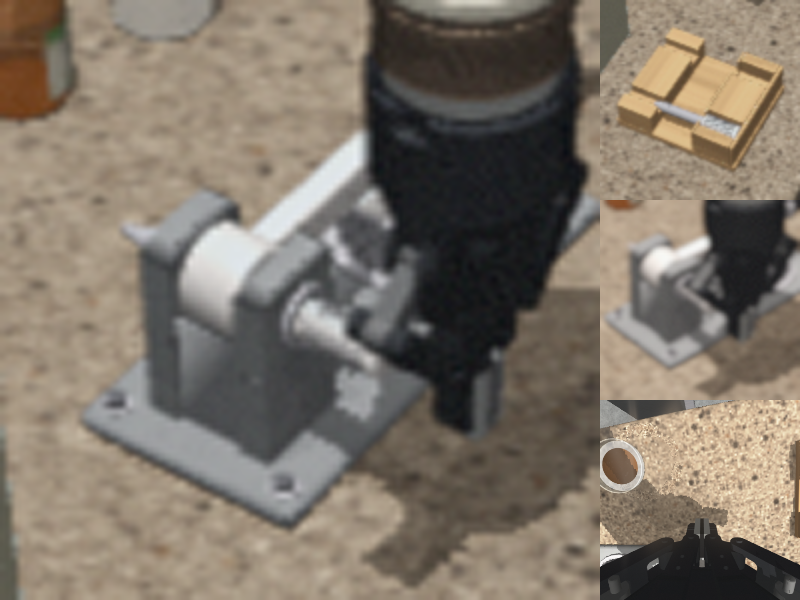

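>>> move_arm(
  moves=[
    [[0.009, -0.0016, 0, 0, 0], [0.0177, -0.0031, 0, 0, 0], [0.0217, -0.0038, 0, 0, 0], [0.0236, -0.0042, 0, 0, 0], [0.0256, -0.0045, 0, 0, 0]],
  ],
)

```text
clock: 22.08
eef_pos: [0.4553, 0.1438, 0.0577]
tool_rot: [0.089, 0.996, -0.0, -0.0]
ft_force: [1.2, -0.3, 0.7]
grip_width: 0.0001
grasp_force: 0.0
```

>>> move_arm(
  moves=[
    [[0.002, -0.0003, 0, 0, 0], [0.004, -0.0007, 0, 0, 0], [0.0059, -0.001, 0, 0, 0], [0.0079, -0.0014, 0, 0, 0], [0.0079, -0.0014, 0, 0, 0]],
  ],
)

```text
clock: 22.7
eef_pos: [0.4559, 0.1431, 0.0566]
tool_rot: [0.088, 0.996, 0.0, -0.007]
ft_force: [-16.3, 4.1, 8.8]
grip_width: -0.0002
grasp_force: 8.1
```

>>> move_arm(
  moves=[
    [[0.002, -0.0003, 0, 0, 0], [0.004, -0.0007, 0, 0, 0], [0.0059, -0.001, 0, 0, 0], [0.0059, -0.001, 0, 0, 0]],
  ],
)

```text
clock: 23.2
eef_pos: [0.4558, 0.1429, 0.0561]
tool_rot: [0.087, 0.996, 0.001, -0.013]
ft_force: [-28.1, 6.8, 19.2]
grip_width: 0.0001
grasp_force: 15.0
```

```bash
python3 - <<'E'
from h import *
# back tip protrusion check: predicted home tip / cheek positions vs side7 image
c=load('side7'); T=lambda P:(np.atleast_2d(P)@R.from_euler('z',-10,degrees=True).as_matrix().T+[.5375,.1299,.0735])
q=proj(c,T([[.0555,0,0],[.0525,0,0],[.0505,0,0],[.0325,0,0],[.0325,.023,.024],[-.0325,0,0],[-.0325,.023,-.0635],[-.0705,0,0],[-.0325,.023,.0]]))
print(((q-[270,185])*6).round())
o=monitor.get_obs(); print(o['eef_pos'],o['ft_force'])
g=c['img'][217:232,284:300].astype(int).mean(2).round().astype(int); print(g)
E
```

```text
[[118. 227.]
 [124. 230.]
 [128. 232.]
 [165. 249.]
 [125. 235.]
 [300. 313.]
 [270. 466.]
 [382. 352.]
 [265. 347.]]
[0.45584045 0.14291142 0.05612045] [-28.08502903   6.81663311  19.18317927]
[[144 143 134 143 146 146 149 143 152 156 156 148 144 149 149 152]
 [147 122 103 121 141 145 147 141 144 148 151 147 147 149 148 146]
 [145 137 135 137 143 143 143 141 143 142 146 149 145 141 139 144]
 [150 144 134 134 141 144 151 152 156 151 144 143 141 147 153 161]
 [154 144 142 146 145 146 158 170 168 161 137 120 126 148 162 164]
 [154 149 148 146 148 150 165 180 171 165 146 146 153 161 162 166]
 [148 151 154 156 160 158 145 176 188 193 191 186 169 165 164 165]
 [147 152 156 161 161 164 143 136 163 184 182 165 159 164 165 162]
 [148 155 155 155 160 158 160 153 137 148 142 134 141 151 158 127]
 [147 156 159 155 155 149 150 148 144 111  99 110 120 132 141 121]
 [153 151 154 152 150 147 139 134 126  86  72  84  96 110 117  96]
 [164 157 151 147 144 147 142 136 132  97  73  68  75  84  89  70]
 [157 154 147 152 151 146 141 139 134  98  80  77  72  65  65  67]
 [159 157 153 151 146 141 147 150 145 102  83  81  80  78  64  80]
 [155 156 154 147 140 138 146 150 141 100  81  80  81  80  70  89]]
```

>>> move_arm(
  moves=[
    [[-0.0246, 0.0044, 0, 0, 0], [-0.0199, 0.031, 0, 0, 0], [-0.0002, 0.0275, 0, 0, 0], [0.0165, 0.0245, 0, 0, 0], [0.0165, 0.0245, 0, 0, 0]],
  ],
)

```text
clock: 23.82
eef_pos: [0.4869, 0.166, 0.0579]
tool_rot: [0.089, 0.996, 0.0, 0.001]
ft_force: [-1.2, 0.4, 0.3]
grip_width: -0.0
grasp_force: 0.0
```

>>> move_arm(
  moves=[
    [[0.003, -0.0005, 0, 0, 0], [0.0059, -0.001, 0, 0, 0], [0.0099, -0.0017, 0, 0, 0], [0.0138, -0.0024, 0, 0, 0], [0.0177, -0.0031, 0, 0, 0]],
  ],
)

```text
clock: 24.45
eef_pos: [0.5014, 0.1631, 0.0576]
tool_rot: [0.089, 0.996, 0.0, -0.002]
ft_force: [-11.0, 2.3, 10.6]
grip_width: 0.0
grasp_force: 5.8
```

```bash
python3 - <<'E'
from h import *
P=[]
for i in range(3): o=monitor.get_obs(); print(o['clock'],o['eef_pos'],o['ft_force']); 
for p in ([.4559,.1431],[.4558,.1429],o['eef_pos'][:2]):
    d=np.array(p)-[.5375,.1299]; print(d@[.985,-.174],d@[.174,.985])
E
```

```text
24.45 [0.5013724  0.1631172  0.05764979] [-10.97395315   2.33793975  10.64383433]
24.45 [0.5013724  0.1631172  0.05764979] [-10.97395315   2.33793975  10.64383433]
24.45 [0.5013724  0.1631172  0.05764979] [-10.97395315   2.33793975  10.64383433]
-0.08267279999999995 -0.0011963999999999744
-0.08273649999999999 -0.0014107999999999877
-0.04136547474805742 0.026432735658854886
```

>>> move_arm(
  moves=[
    [[-0.064, 0.0113, 0, 0, 0], [-0.0686, -0.0148, 0, 0, 50], [-0.0686, -0.0148, 0, 0, 50], [-0.0686, -0.0148, 0, 0, 50], [-0.0443, -0.0191, 0, 0, 50]],
  ],
)

```text
clock: 25.08
eef_pos: [0.459, 0.1442, 0.0579]
tool_rot: [0.088, 0.996, 0.0, -0.0]
ft_force: [0.7, 0.6, -0.3]
grip_width: 0.0427
grasp_force: 0.0
```

>>> move_arm(
  moves=[
    [[0.0197, -0.0035, 0, 0, 50], [0.0197, -0.0035, 0, 0, 0], [0.0197, -0.0035, 0, 0, 0], [0.0197, -0.0035, 0, 0, 0], [0.0197, -0.0035, 0, 0, 0]],
  ],
)

```text
clock: 25.7
eef_pos: [0.4783, 0.1404, 0.0579]
tool_rot: [0.089, 0.996, 0.0, -0.0]
ft_force: [0.7, 0.3, -0.1]
grip_width: 0.0161
grasp_force: 58.5
```

>>> move_arm(
  moves=[
    [[0, 0, 0.002, 0, 0], [0.002, -0.0003, 0.002, 0, 0], [0.004, -0.0007, 0.002, 0, 0], [0.0059, -0.001, 0.002, 0, 0], [0.0059, -0.001, 0.002, 0, 0]],
  ],
)

```text
clock: 26.32
eef_pos: [0.4795, 0.1399, 0.0588]
tool_rot: [0.088, 0.996, 0.0, -0.005]
ft_force: [-11.2, 3.9, 4.4]
grip_width: 0.0159
grasp_force: 59.1
```

>>> move_arm(
  moves=[
    [[-0.0059, 0.001, 0.0, 0, 0], [-0.0059, 0.001, 0.0025, 0, 0], [-0.003, 0.0005, 0.0025, 0, 0], [0, 0, 0.0025, 0, 0], [0.002, -0.0003, 0.0025, 0, 0]],
  ],
)

```text
clock: 26.95
eef_pos: [0.4795, 0.1396, 0.0604]
tool_rot: [0.088, 0.996, 0.0, -0.008]
ft_force: [-17.0, 7.4, 4.4]
grip_width: 0.016
grasp_force: 60.3
```

>>> move_arm(
  moves=[
    [[-0.0079, 0.0014, 0.0, 0, 0], [-0.0079, 0.0014, 0.0025, 0, 0], [-0.005, 0.0011, 0.0025, 0, 0], [-0.002, 0.0008, 0.0025, 0, 0], [0, 0.0005, 0.0025, 0, 0]],
  ],
)

```text
clock: 27.58
eef_pos: [0.4794, 0.1396, 0.0621]
tool_rot: [0.088, 0.996, -0.0, -0.008]
ft_force: [-14.0, 6.0, -10.5]
grip_width: 0.0156
grasp_force: 61.4
```

```bash
python3 - <<'E'
from h import *
s=cam('side','pics/side8.png'); a=load('side7')
g=s['img'][217:232,284:300].astype(int).mean(2).round().astype(int); print(g[:10])
E
```

```text
[[142 143 133 143 144 146 150 145 153 155 155 146 147 147 148 152]
 [145 122 103 120 140 145 146 141 143 149 150 146 147 148 149 147]
 [145 138 136 138 141 142 142 143 143 143 145 150 146 142 139 143]
 [149 142 133 133 144 145 149 151 155 149 143 142 140 146 152 160]
 [152 143 142 147 145 144 157 167 166 159 139 122 127 149 161 165]
 [154 150 148 147 147 147 152 155 155 158 149 147 151 161 162 164]
 [147 151 152 156 158 161 171 175 159 158 140 151 160 163 162 165]
 [148 151 155 160 162 164 159 178 187 191 180 160 160 163 165 162]
 [149 154 155 155 159 156 142 136 161 177 154 137 141 152 158 126]
 [148 155 159 154 154 150 147 143 126 122 108 110 117 132 142 123]]
```

>>> move_arm(
  moves=[
    [[0, 0, -0.0035, 0, 0], [-0.003, 0.0005, -0.0035, 0, 0], [-0.004, 0.0007, -0.0035, 0, 50], [-0.004, 0.0007, -0.0035, 0, 50], [-0.004, 0.0007, -0.0035, 0, 50]],
  ],
)

```text
clock: 28.25
eef_pos: [0.4845, 0.1402, 0.0626]
tool_rot: [0.089, 0.996, 0.0, 0.002]
ft_force: [-0.2, -0.3, -0.6]
grip_width: 0.0426
grasp_force: 0.0
```

>>> move_arm(
  moves=[
    [[-0.025, 0.0044, 0, 0, 50], [-0.05, 0.0088, -0.002, 0, 50], [-0.05, 0.0088, -0.002, 0, 0], [-0.05, 0.0088, -0.002, 0, 0], [-0.05, 0.0088, -0.002, 0, 0]],
  ],
)

```text
clock: 28.88
eef_pos: [0.4341, 0.149, 0.0597]
tool_rot: [0.089, 0.996, 0.0, 0.001]
ft_force: [0.1, -1.2, -0.2]
grip_width: 0.0
grasp_force: 0.0
```

>>> move_arm(
  moves=[
    [[0.0089, -0.0018, -0.002, 0, 0], [0.0177, -0.0034, -0.002, 0, 0], [0.0217, -0.0042, -0.002, 0, 0], [0.0246, -0.0048, -0.002, 0, 0], [0.0285, -0.0055, -0.002, 0, 0]],
  ],
)

```text
clock: 29.5
eef_pos: [0.4561, 0.1439, 0.0564]
tool_rot: [0.088, 0.996, 0.001, -0.005]
ft_force: [-15.3, 5.0, 8.5]
grip_width: -0.0003
grasp_force: 8.1
```

```bash
python3 - <<'E'
from h import *
s=cam('side','pics/side9.png'); o=monitor.get_obs(); print(o['eef_pos'],o['ft_force'])
d=o['eef_pos'][:2]-[.5375,.1299]; print(d@[.985,-.174],d@[.174,.985])
print(s['img'][219:227,284:300].astype(int).mean(2).round().astype(int))
E
```

```text
[0.45607113 0.1439589  0.05634526] [-10.99627228   2.46638146   6.62926861]
-0.08265368989904781 -0.0003206096634073869
[[145 140 135 138 142 144 144 143 144 144 146 150 145 142 141 144]
 [150 145 134 136 143 146 149 152 153 151 144 143 141 146 153 161]
 [155 142 142 147 144 145 159 170 167 158 138 122 128 149 161 164]
 [155 151 146 146 148 149 169 182 170 154 153 148 153 161 163 164]
 [149 150 153 156 158 149 159 181 191 194 197 176 163 164 163 165]
 [148 152 156 161 163 163 136 144 172 187 184 163 160 164 164 162]
 [149 154 156 154 160 158 158 144 134 151 143 134 142 150 159 127]
 [146 156 159 156 154 150 150 144 129 107 100 110 121 130 141 122]]
```

>>> move_arm(
  moves=[
    [[-0.0138, 0.0024, 0, 0, 0], [-0.0138, 0.0024, 0.0105, 0, 0], [-0.0059, 0.001, 0.0105, 0, 0], [-0.002, 0.0003, 0.0105, 0, 0], [0.001, -0.0002, 0.0105, 0, 0]],
  ],
)

```text
clock: 30.18
eef_pos: [0.4564, 0.1445, 0.0677]
tool_rot: [0.088, 0.996, 0.002, -0.006]
ft_force: [-20.7, 6.7, 15.9]
grip_width: 0.0002
grasp_force: 11.0
```

>>> move_arm(
  moves=[
    [[-0.0138, 0.0024, 0, 0, 0], [-0.0138, 0.0024, 0.018, 0, 0], [0.0099, -0.0017, 0.018, 0, 0], [0.0236, -0.0042, 0.018, 0, 0], [0.0276, -0.0049, 0.018, 0, 0]],
  ],
)

```text
clock: 30.8
eef_pos: [0.4908, 0.138, 0.0856]
tool_rot: [0.089, 0.996, -0.0, 0.0]
ft_force: [0.6, -0.1, -0.2]
grip_width: 0.0003
grasp_force: 0.0
```

>>> move_arm(
  moves=[
    [[0.003, -0.0005, 0, 0, 0], [0.0059, -0.001, 0, 0, 0], [0.0089, -0.0016, 0, 0, 0], [0.0118, -0.0021, 0, 0, 0]],
  ],
)

```text
clock: 31.3
eef_pos: [0.4966, 0.137, 0.0852]
tool_rot: [0.088, 0.996, 0.001, -0.005]
ft_force: [-14.3, 3.4, 10.7]
grip_width: 0.0002
grasp_force: 9.0
```

>>> move_arm(
  moves=[
    [[-0.02, 0.0035, 0, 0, 0], [-0.06, 0.0106, 0.02, 0, 0], [-0.08, 0.0141, 0.07, 0, 0], [-0.08, 0.0141, 0.12, 0, 30], [-0.08, 0.0141, 0.12, 0, 30]],
  ],
)

```text
clock: 31.92
eef_pos: [0.4243, 0.1515, 0.2103]
tool_rot: [0.089, 0.996, 0.002, 0.005]
ft_force: [0.6, 0.2, -0.7]
grip_width: 0.0258
grasp_force: 0.0
```

```bash
python3 - <<'E'
from fit import *
s=cam('side','pics/side10.png'); a=load('side9')
print(s['img'][219:227,284:300].astype(int).mean(2).round().astype(int))
T=lambda P:(np.atleast_2d(P)@R.from_euler('z',-10,degrees=True).as_matrix().T+[.5375,.1299,.0735])
print(proj(s,T([[.0555,0,0],[-.0705,0,0],[-.0325,0,0]])).round(1))
d=np.abs(s['img'].astype(int)-load('side0')['img']).sum(2)>60   # bystanders unchanged?
for n,(u,v) in dict(dish=(396,257),jar=(406,225),beaker=(297,177),shortpin=(303,345),yellow=(300,392)).items(): print(n,d[v-12:v+12,u-12:u+12].mean().round(3))
E
```

```text
[[146 139 135 137 141 144 144 142 142 144 147 150 146 142 140 145]
 [150 144 135 136 142 146 150 152 156 150 145 142 140 145 153 161]
 [153 143 143 146 145 145 157 170 167 159 137 123 127 149 161 164]
 [154 148 146 147 147 151 170 178 171 157 156 148 151 161 162 166]
 [146 151 154 156 158 160 161 181 191 194 195 173 163 165 164 164]
 [148 151 157 160 164 163 137 145 172 186 185 162 160 163 164 162]
 [149 156 155 155 160 157 157 142 138 154 145 134 142 151 159 127]
 [149 156 158 155 153 151 150 146 125 107 101 107 119 131 141 121]]
[[289.7 222.8]
 [333.7 243.6]
 [320.  237.2]]
dish 0.227
jar 0.672
beaker 0.0
shortpin 0.0
yellow 0.0
```

>>> move_arm(
  moves=[
    [[0.01, -0.03, 0.03, -10, 50], [0.03, -0.07, 0.03, -20, 70], [0.055, -0.11, 0.03, -30, 90], [0.075, -0.15, 0.03, -40, 100], [0.075, -0.15, 0.03, -50, 100]],
  ],
)

```text
clock: 32.6
eef_pos: [0.4969, -0.0024, 0.2336]
tool_rot: [0.506, 0.863, -0.001, -0.001]
ft_force: [0.3, 0.1, -1.0]
grip_width: 0.0856
grasp_force: 0.0
```

```bash
python3 - <<'E'
from h import *
s=cam('side','pics/side11.png')
d=np.abs(s['img'].astype(int)-load('side0')['img']).sum(2)>60
for n,(u,v) in dict(dish=(396,257),jar=(406,225),beaker=(297,177),shortpin=(303,345),yellow=(300,392)).items(): print(n,d[v-12:v+12,u-12:u+12].mean().round(3))
E
```

```text
dish 0.0
jar 0.009
beaker 0.0
shortpin 0.0
yellow 0.0
```

Dish, jar, beaker, short pin and yellow look-alike are all unmoved, so I'm handing the job in.

```bash
python3 -c "
from workcell import job; print(job.job_done())"
```

```text
the job is handed in; nothing more can be done
None
```

I handed the job in at about 33 s: the lever is seated in the fork, and the long pin is through both cheeks to a hard stop, with its tip where the home position predicts. I judged the head fully home from touch and camera readings: its end lies 41 mm from the cheek face against a 38 mm head, which I put down to a raised ring around the bore. The short pin, dish, jar and beaker are unmoved.

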